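# Seat an optical probe barrel in the reader's V-nest and hold it down

## Robot

A 7-joint arm with a two-finger parallel gripper is mounted at the origin on the work surface. World frame = base frame: x ahead of the robot, y to its left, z up, the work surface at z = 0. Lengths are in m, angles in degrees, forces in N, time in s.
With the tool pointing down it reaches from about 0.425 to 0.875 m from the base axis. Payload 4.7 kg.
Tool frame: the origin (TCP) lies midway between the tips of the shut fingers; the grasp point (between the pads) lies 19 mm behind it (env.grip_depth is the distance from the TCP to the grasp point, in m); z points along the fingers, y is the line along which they close (so a half turn about z gives the same grasp; the last joint's range is limited). The gripper opens to 87 mm and grips with 3 to 60 N. Pads are 19 mm wide; open, the fingers measure 117 mm over their backs; the gripper's body (75 mm by 190 mm) begins 51 mm behind the grasp point.
Start: joints at [-63.764, 18.392, -4.016, 83.108, 1.295, 78.541, -3.26], TCP at [0.279, 0.587, 0.223] pointing down, gripper open.
Joint ranges: [-163.93, 163.93], [-17.29, 119.83], [-79.2, 71.16], [3.27, 140.29], [-89.18, 269.18], [5.43, 117.66], [-154.24, 154.24]. Speed limits (degrees/s): [147.25, 147.25, 180, 180, 180, 180, 180].

## Interface

Orientations are given as [roll, pitch, yaw] about the fixed x, y, z axes, in that order (R = Rz(yaw) Ry(pitch) Rx(roll)).
In Python, from cell import get_obs, optics, env, nets gives the robot as it stands.
- The arm moves only by the shell command python3 -m creep 'ROWS' [FORCE]. ROWS is JSON, a list of rows, each an object of numbers: "wx", "wy", "wz": the turn, a rotation vector about the tool's x, y, z in degrees; "tx", "ty", "tz": the shift along the tool's x, y, z in mm; "gripper": the opening, from -1 (shut) to 1 (fully open). A call has 1 to 5 rows; each row is the pose to reach, as a shift and turn from the pose commanded when the call began, along the tool's axes at that moment; what a row does not reach only later rows make up. A row lasts 1/12 s, in which the tool goes at most 41.7 mm and 7.16 degrees, less where a joint would pass 70% of its speed; a pose out of reach is approached as far as the arm can. A call with a gripper value outside its range is refused whole. The fingers move at their own pace and stop on an object; FORCE is the grip in N (left out, the last holds). Time passes only in rows, so rows that repeat a pose let the fingers close. It gives the time, the measured TCP pose, the force, the opening and the grip force at its end, in the units of the state.
- get_obs(): the state, without advancing time (a new reading comes with each control period).
- optics.read_camera(name): name is "scene" or "top"; returns (picture, depth): 480x640x3 uint8, red, green, blue; 480x640 float32, m along the optical axis (not along the pixel's ray), 0 where there is no reading.
- optics.camera_info(name): a dict with "fovy" (degrees; the focal length in pixels is half the picture's height over the tangent of half this angle, whatever the lens; pixels are square), "cx", "cy" (the principal point, pixels), "R" (3x3) and "t" (3): a world point X has camera coordinates R X + t. Camera axes: x right, y down, z forward; pixel columns grow to the right and rows downward; lengths in m; the calibration is good to about 2 mm. A picture is of the moment at which its call begins. camera_info takes no time and is no camera call.
- env.sign_off(): hands the job in; it is judged then, once.
Trained networks look in the newest picture that a camera, given by its name, has taken for a name from the list of things; names that differ only in an ending like _2 or _b are one class to them, and where a whole thing is asked for, a point or a joint stands for the part that bears it (a point fixed in the world has none). Each returns a list of dicts, best first, with "confidence" (0 to 1); they miss things now and then, are a little off and sometimes report something else, mostly with a low value. They report only what shows in the picture. A call takes as long as a camera call. They do not tell look-alikes from the thing itself.
- nets.look_for(query, camera): "point" ([x, y, z] in m, in world coordinates, good to about 4 mm: the middle of the surface that is visible of it).
- nets.place_of(query, camera): "point" ([x, y, z] in m, in world coordinates, good to about 4 mm: a listed point, or the origin of a listed thing).
The state is a dict: "time_s": time; "qpos": joint angles; "joint_velocities": joint speeds; "effort": joint torques, N m; "tool_pos": TCP position; "tool_rot": TCP orientation; "force": force on the tool from outside, world axes, zero at the start; "wrist_torque": the same for the moment, N m; "grip_width": finger opening in m; "grasp_force": force on a finger pad.
Only numpy, scipy, OpenCV 4.12 (cv2) and the standard library are available. Lean on these libraries where they do the work, as an engineer would, in place of code of your own. Each camera call takes 0.05 s, during which the arm holds its last target. There are 200 camera calls.

## Task

Take the blue-banded lens barrel from the white cradle and, without dropping it, lay it lengthways in the sprung steel V-nest of the reader, centred along the nest with its glass lens end facing the reader's amber window. Press it down so that it bears firmly on both flanks of the V and the nest is fully down on its stop, without forcing it, and finish while still holding it pressed there with the gripper. Leave the yellow-banded barrel and everything else on the bench where they are.

Things in the scene. Friction and masses are not known exactly. Their poses are not given: they have to be found in the camera images.
- blue_center (a point): Centre, on the axis, of the loose barrel to seat: black cylinder, diameter 28 mm, length 110 mm, 0.11 to 0.22 kg, blue band 22 mm wide near the rear end, aluminium rim and glass lens at the front. x runs along the barrel to the lens; it may be rolled to any angle about x. At the start it lies level in either place of the cradle, axis 45 mm above the bench.
- blue_lens (a point): Centre of the lens face of the blue-banded barrel, 55 mm from its centre along its x axis.
- blue_probe: The same blue-banded barrel as a body; its origin and axes are those of blue_center.
- yellow_center (a point): Centre of the second lens barrel, the same but with a yellow band, lying parallel in the other place of the cradle, 84 mm to the side. Leave it there.
- cradle: Fixed white cradle, plate 140 x 160 x 8 mm, origin under its centre. Two places 42 mm either side of its x axis, each with two V-saddles 14 mm long, centred 40 mm before and behind the middle; the 66 mm between the saddles is free for fingers down to the plate.
- seat (a point): Where the barrel's centre lies in the V-nest while the nest is up; fixed to the reader, 60 mm above the bench. x runs level along the V to the amber window, z up. Two 90 degree V-saddles, 16 mm long, centred 38 mm before and behind; flank tops at this height, 20 mm to either side. The 60 mm between them is free for fingers down to a plate 28 mm above the bench (22 mm when pressed).
- reader: The fixed reader: aluminium base plate 300 x 110 x 12 mm, origin on the bench below the seat, x towards the grey head, which carries the amber window. The head has a blue top with fins, 110 mm high, and begins 125 mm from the seat along x; it is 70 mm long.
- nest (a joint): Downward travel of the sprung V-nest in m: 0 is up, 0.006 is fully down on its stop. The spring needs about 6 N at the top and 10 N at the stop (weight of the barrel included), so the barrel's own weight does not move it; beyond the stop it is rigid.
- reagent: Bystander: jar with a blue cap, 60 mm diameter, 100 mm high, origin under its centre.
- beaker: Bystander: clear open beaker, 72 mm diameter, 85 mm high, origin under its centre.
- syringe: Bystander: syringe lying on the bench, 130 mm long, 26 mm high, origin under the barrel's middle.
- clamp: Bystander: steel scissor-like clamp with blue finger rings lying flat, about 190 mm long, 8 mm high, origin near its middle.
Mind the look-alikes: they are no part of the job. Leave any pink or red look-alike of the blue_probe alone.

How it is judged:
By the outcome, as a careful person would: the job done as asked, in the order asked, and still so for the second after the job is handed in, while the arm keeps its last pose, push and grip.
It also fails if it takes over 53 s, if anything falls off the work surface, if the arm or the gripper's body presses on something with over 40 N, if the wrist force passes 120 N, or if a joint passes its speed limit or range.

## Working session

There is one attempt and no reset: what is moved stays moved. The work goes in short steps, Python scripts to look and compute and a shell command to move; the robot and the scene stay as the last step left them, time stands still between calls to the robot, and variables do not carry over. Pictures are saved under pics/ and viewed, at most 10 in all, crops included, and the job is handed in when it is done.

```bash
mkdir -p pics; ls; python3 - <<'E'
from cell import get_obs, optics, env, nets
import cv2
s=get_obs(); print({k:s[k] for k in("time_s","tool_pos","tool_rot","force","grip_width")},env.grip_depth)
for c in("scene","top"):
    p,d=optics.read_camera(c); cv2.imwrite(f"pics/{c}0.png",p[:,:,::-1])
    for q in("blue_center","blue_lens","yellow_center","cradle","seat","reader","reagent","beaker","syringe","clamp"):
        print(c,q,[([round(float(v),3) for v in r["point"]],round(r["confidence"],2)) for r in nets.place_of(q,c)][:4])
print(get_obs()["time_s"])
E
```

```text
pics
{'time_s': 0.0, 'tool_pos': array([0.27892339, 0.58651036, 0.22146282]), 'tool_rot': array([-1.79891794e+02,  6.01214473e-03,  1.54571937e+02]), 'force': array([-0.46145406,  0.70340425,  0.22019313]), 'grip_width': 0.08690413913853218} 0.0187
scene blue_center [([0.504, -0.234, 0.046], 0.79), ([0.293, -0.496, 0.011], 0.76), ([0.318, -0.275, 0.012], 0.68), ([0.557, -0.233, 0.046], 0.63)]
scene blue_lens [([0.295, -0.327, 0.017], 0.78), ([0.694, -0.276, 0.013], 0.61), ([0.273, -0.448, 0.016], 0.56), ([0.502, -0.19, -0.002], 0.34)]
scene yellow_center [([0.499, -0.152, 0.043], 0.69)]
scene cradle [([0.502, -0.189, 0.0], 0.97)]
scene seat []
scene reader [([0.52, 0.173, -0.001], 0.98)]
scene reagent [([0.729, -0.018, 0.003], 0.61)]
scene beaker [([0.656, -0.414, -0.003], 0.93)]
scene syringe [([0.366, 0.008, 0.003], 0.88)]
scene clamp [([0.45, -0.43, 0.003], 0.96)]
top blue_center [([0.317, -0.273, 0.012], 0.94), ([0.287, -0.49, 0.017], 0.74), ([0.5, -0.234, 0.047], 0.59), ([0.665, -0.234, 0.016], 0.57)]
top blue_lens [([0.556, -0.237, 0.043], 0.94), ([0.696, -0.278, 0.014], 0.89), ([0.272, -0.446, 0.013], 0.79), ([0.298, -0.326, 0.014], 0.68)]
top yellow_center [([0.493, -0.152, 0.045], 0.83)]
top cradle [([0.499, -0.189, -0.001], 0.59)]
top seat [([0.524, 0.173, 0.06], 0.87)]
top reader [([0.524, 0.175, 0.001], 0.79)]
top reagent [([0.73, -0.019, 0.003], 0.94)]
top beaker [([0.658, -0.417, -0.0], 0.58)]
top syringe [([0.374, 0.005, 0.002], 0.66)]
top clamp [([0.443, -0.429, 0.001], 0.6)]
1.1
```

View pics/top0.png

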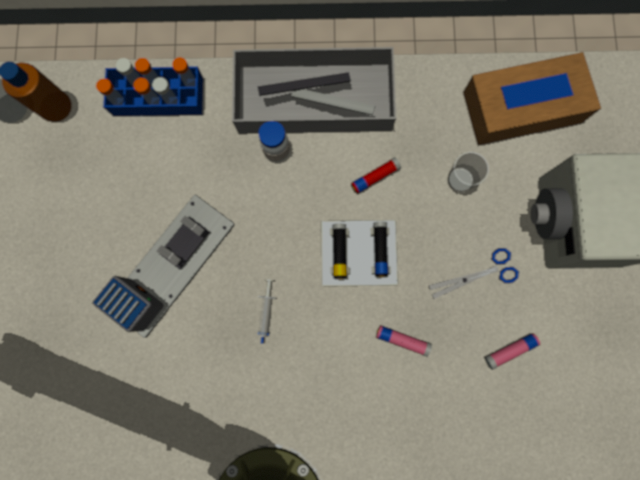

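View pics/scene0.png

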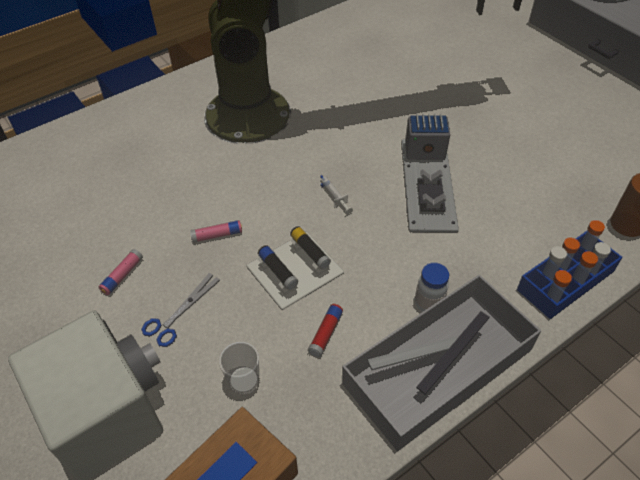

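The top view shows the blue barrel at (380,250), with its lens end up (+x) and its band at the bottom. Yellow is at (340,250). The reader is at (165,265) with its head at the lower left (125,305). The pink and red tubes are decoys. Next I'll refine the poses from depth.

```bash
cat > h.py <<'E'
import numpy as np, cv2
from cell import get_obs, optics, env, nets
def cloud(c):
    p,d=optics.read_camera(c); i=optics.camera_info(c)
    f=240/np.tan(np.radians(i["fovy"]/2)); v,u=np.mgrid[:480,:640]
    X=np.stack([(u-i["cx"])/f*d,(v-i["cy"])/f*d,d],-1)
    W=(X-np.array(i["t"]))@np.array(i["R"]); W[d==0]=9
    return p,W
def near(W,x,y,r,z0,z1):
    return (np.hypot(W[...,0]-x,W[...,1]-y)<r)&(W[...,2]>z0)&(W[...,2]<z1)
def rect(P):
    (c,s,a)=cv2.minAreaRect((P[:,:2]*1000).astype(np.float32)); return np.round(c,1),np.round(s,1),round(a,1)
def pca(P):
    m=P.mean(0); w,v=np.linalg.eigh(np.cov((P-m)[:,:2].T)); a=v[:,1]; return m.round(4), round(np.degrees(np.arctan2(a[1],a[0]))%180,1)
E
python3 - <<'E'
from h import *
for c in("scene","top"):
    p,W=cloud(c); i=optics.camera_info(c); print(c,i["fovy"],i["cx"],i["cy"], (-np.array(i["R"]).T@np.array(i["t"])).round(3))
    for n,x,y in(("blue",.502,-.234),("yel",.497,-.152)):
        m=near(W,x,y,.07,.047,.075)&(abs(W[...,1]-y)<.03); P=W[m]; print(n,len(P),pca(P),rect(P),"ztop",np.percentile(P[:,2],[50,95]).round(4))
    m=near(W,.5,-.19,.12,.004,.012); print("cradle",rect(W[m]))
    m=near(W,.522,.174,.26,.007,.018); print("base",m.sum(),rect(W[m]))
    m=near(W,.522,.174,.26,.1,.13); print("head",m.sum(),rect(W[m]),np.median(W[m][:,2]))
    m=near(W,.522,.174,.065,.03,.075); print("nest",m.sum(),rect(W[m]),pca(W[m]))
    m=near(W,.522,.174,.065,.05,.075); print("nesttop",m.sum(),rect(W[m]),pca(W[m]),W[m][:,2].max())
E
```

```text
scene 42.04520503741765 315.74568296431687 240.8204318491338 [ 1.185 -0.604  1.074]
blue 595 (array([ 0.5069, -0.2358,  0.0543]), np.float64(179.9)) (array([ 504.1, -234.5]), array([ 28.8, 113.8]), 89.6) ztop [0.0546 0.0594]
yel 544 (array([ 0.5043, -0.1523,  0.0546]), np.float64(0.1)) (array([ 502.6, -151.3]), array([115. ,  29.2]), 0.1) ztop [0.0549 0.0596]
cradle (array([ 493.9, -187.8]), array([215.4, 210.7]), 65.0)
base 2435 (array([431.5, 151.6]), array([341.4, 284.3]), 34.7)
head 226 (array([400.9, 268.7]), array([84.5, 61.4]), 52.9) 0.10389847739048265
nest 432 (array([525.9, 173.7]), array([ 52.3, 102.9]), 52.6) (array([0.5299, 0.171 , 0.0452]), np.float64(142.8))
nesttop 148 (array([527.7, 172.4]), array([50.9, 97.1]), 52.2) (array([0.53  , 0.1705, 0.0546]), np.float64(143.9)) 0.06114189386293209
top 52.41815662429355 325.01208908393085 243.32443609160657 [ 0.361 -0.127  1.028]
blue 736 (array([ 0.4988, -0.233 ,  0.0561]), np.float64(179.3)) (array([ 500.2, -233.5]), array([ 27.3, 111.6]), 89.5) ztop [0.0568 0.0606]
yel 740 (array([ 0.4964, -0.1498,  0.0561]), np.float64(179.8)) (array([ 497.7, -150.4]), array([ 28.3, 112.3]), 89.1) ztop [0.0567 0.0607]
cradle (array([ 496.3, -190.5]), array([224.4, 236.9]), 14.6)
base 4349 (array([511. , 139.4]), array([396.5, 311.2]), 0.5)
head 923 (array([550.2, 152. ]), array([ 85.2, 446.4]), 52.7) 0.10230640834339019
nest 529 (array([523.3, 171.5]), array([55.6, 97.7]), 52.1) (array([0.5228, 0.1731, 0.0467]), np.float64(142.8))
nesttop 249 (array([523.3, 173.5]), array([52. , 92.1]), 52.1) (array([0.5226, 0.1742, 0.0559]), np.float64(142.9)) 0.06241097286203516
```

```bash
cat >> h.py <<'E'
from scipy.spatial.transform import Rotation as Ro
def chain(wps,start=None):
    s=get_obs(); p=np.array(s["tool_pos"]); R=Ro.from_euler("xyz",s["tool_rot"],degrees=True)
    for x,y,z,yaw in wps:
        R2=Ro.from_euler("xyz",[180,0,yaw],degrees=True); q=np.array([x,y,z])
        print((x,y,z,yaw),"t",(R.inv().apply(q-p)*1000).round(1),"w",(R.inv()*R2).as_rotvec(degrees=True).round(2)); p,R=q,R2
E
python3 - <<'E'
from h import *
chain([(.37,.41,.22,119),(.46,.235,.22,84),(.5,.04,.22,49),(.505,-.15,.22,14),(.502,-.234,.15,0)])
E
```

```text
(0.37, 0.41, 0.22, 119) t [-158.1 -120.9    2.6] w [1.000e-02 0.000e+00 3.557e+01]
(0.46, 0.235, 0.22, 84) t [-196.7   -6.1   -0. ] w [ 0. -0. 35.]
(0.5, 0.04, 0.22, 49) t [-189.8   60.2    0. ] w [ 0. -0. 35.]
(0.505, -0.15, 0.22, 14) t [-140.1  128.4    0. ] w [ 0. -0. 35.]
(0.502, -0.234, 0.15, 0) t [-23.2  80.8  70. ] w [ 0. -0. 14.]
```

```bash
python3 -m creep '[{"tx":-32,"ty":-24,"wz":7.1,"gripper":1},{"tx":-64,"ty":-48,"wz":14.2,"gripper":1},{"tx":-96,"ty":-72,"wz":21.3,"gripper":1},{"tx":-128,"ty":-96,"wz":28.4,"gripper":1},{"tx":-158,"ty":-121,"tz":3,"wz":35.5,"gripper":1}]'
python3 -m creep '[{"tx":-39,"ty":-1,"wz":7,"gripper":1},{"tx":-79,"ty":-2,"wz":14,"gripper":1},{"tx":-118,"ty":-4,"wz":21,"gripper":1},{"tx":-158,"ty":-5,"wz":28,"gripper":1},{"tx":-197,"ty":-6,"wz":35,"gripper":1}]'
python3 -m creep '[{"tx":-38,"ty":12,"wz":7,"gripper":1},{"tx":-76,"ty":24,"wz":14,"gripper":1},{"tx":-114,"ty":36,"wz":21,"gripper":1},{"tx":-152,"ty":48,"wz":28,"gripper":1},{"tx":-190,"ty":60,"wz":35,"gripper":1}]'
python3 - <<'E'
from h import *
s=get_obs();print(s["tool_rot"],s["qpos"].round(1))
chain([(.505,-.15,.22,14),(.502,-.234,.15,0)])
E
```

```text
[1.79992193e+02 2.53380031e-03 1.54571595e+02] [-63.8  18.4  -4.   83.1   1.3  78.5  -3.3]
(0.505, -0.15, 0.22, 14) t [-520.5 -568.7    2.6] w [ 1.0000e-02 -1.0000e-02  1.4057e+02]
(0.502, -0.234, 0.15, 0) t [-23.2  80.8  70. ] w [ 0. -0. 14.]validation failed for argument at $[0]...
validation failed for argument at $[0]...
validation failed for argument at $[0]...
```

```bash
python3 -m creep '[{"wx":0,"wy":0,"wz":7.1,"tx":-32,"ty":-24,"tz":0,"gripper":1},{"wx":0,"wy":0,"wz":14.2,"tx":-64,"ty":-48,"tz":0,"gripper":1},{"wx":0,"wy":0,"wz":21.3,"tx":-96,"ty":-72,"tz":1,"gripper":1},{"wx":0,"wy":0,"wz":28.4,"tx":-128,"ty":-96,"tz":2,"gripper":1},{"wx":0,"wy":0,"wz":35.5,"tx":-158,"ty":-121,"tz":3,"gripper":1}]'
```

```text
time_s: 1.62
tool_pos: [0.3709, 0.408, 0.2197]
tool_rot: [180.0, -0.0, 118.7]
force: [1.5, 0.4, 0.1]
grip_width: 0.0867
grasp_force: 0.0
```

```bash
python3 -m creep '[{"wx":0,"wy":0,"wz":7,"tx":-39,"ty":-1,"tz":0,"gripper":1},{"wx":0,"wy":0,"wz":14,"tx":-79,"ty":-2,"tz":0,"gripper":1},{"wx":0,"wy":0,"wz":21,"tx":-118,"ty":-4,"tz":0,"gripper":1},{"wx":0,"wy":0,"wz":28,"tx":-158,"ty":-5,"tz":0,"gripper":1},{"wx":0,"wy":0,"wz":35,"tx":-197,"ty":-6,"tz":0,"gripper":1}]'
python3 -m creep '[{"wx":0,"wy":0,"wz":7,"tx":-38,"ty":12,"tz":0,"gripper":1},{"wx":0,"wy":0,"wz":14,"tx":-76,"ty":24,"tz":0,"gripper":1},{"wx":0,"wy":0,"wz":21,"tx":-114,"ty":36,"tz":0,"gripper":1},{"wx":0,"wy":0,"wz":28,"tx":-152,"ty":48,"tz":0,"gripper":1},{"wx":0,"wy":0,"wz":35,"tx":-190,"ty":60,"tz":0,"gripper":1}]'
python3 -m creep '[{"wx":0,"wy":0,"wz":7,"tx":-28,"ty":26,"tz":0,"gripper":1},{"wx":0,"wy":0,"wz":14,"tx":-56,"ty":51,"tz":0,"gripper":1},{"wx":0,"wy":0,"wz":21,"tx":-84,"ty":77,"tz":0,"gripper":1},{"wx":0,"wy":0,"wz":28,"tx":-112,"ty":103,"tz":0,"gripper":1},{"wx":0,"wy":0,"wz":35,"tx":-140,"ty":128,"tz":0,"gripper":1}]'
python3 - <<'E'
from h import *
s=get_obs();print(s["tool_rot"],s["qpos"].round(1))
chain([(.502,-.234,.13,-.3)])
E
```

```text
time_s: 2.03
tool_pos: [0.461, 0.2329, 0.22]
tool_rot: [180.0, -0.0, 83.7]
force: [0.9, -0.1, 0.1]
grip_width: 0.087
grasp_force: 0.0
time_s: 2.45
tool_pos: [0.5005, 0.0378, 0.22]
tool_rot: [180.0, -0.1, 48.7]
force: [0.4, 0.2, -0.3]
grip_width: 0.0873
grasp_force: 0.0
time_s: 2.87
tool_pos: [0.5053, -0.1519, 0.22]
tool_rot: [-180.0, -0.1, 13.7]
force: [0.7, 0.1, -0.5]
grip_width: 0.087
grasp_force: 0.0
[-1.79997773e+02 -7.96724889e-02  1.37326653e+01] [-22.5   3.2  38.  101.9  -2.1  75.5 -60.2]
(0.502, -0.234, 0.13, -0.3) t [-22.8  79.   90. ] w [-1.000e-02 -8.000e-02  1.403e+01]
```

```bash
python3 -m creep '[{"wx":0,"wy":0,"wz":6,"tx":-9,"ty":32,"tz":0,"gripper":1},{"wx":0,"wy":0,"wz":12,"tx":-18,"ty":64,"tz":15,"gripper":1},{"wx":0,"wy":0,"wz":14,"tx":-23,"ty":79,"tz":45,"gripper":1},{"wx":0,"wy":0,"wz":14,"tx":-23,"ty":79,"tz":80,"gripper":1},{"wx":0,"wy":0,"wz":14,"tx":-23,"ty":79,"tz":90,"gripper":1}]'
python3 - <<'E'
from h import *
s=get_obs();print(s["tool_rot"],s["qpos"].round(1))
p,W=cloud("top"); cv2.imwrite("pics/t1.png",cv2.resize(p[200:320,300:460,::-1],None,fx=4,fy=4))
chain([(.502,-.234,.0265,-.3)])
E
```

```text
time_s: 3.28
tool_pos: [0.499, -0.2325, 0.1253]
tool_rot: [-179.9, 0.4, -0.1]
force: [-1.0, 0.2, -0.1]
grip_width: 0.0868
grasp_force: 0.0
[-1.79920682e+02  3.76014381e-01 -9.61825929e-02] [-15.3  12.7  42.4 105.4  -9.3  65.8 -59.8]
(0.502, -0.234, 0.0265, -0.3) t [ 3.6  3.2 98.6] w [-0.12  0.44  0.34]
```

View pics/t1.png

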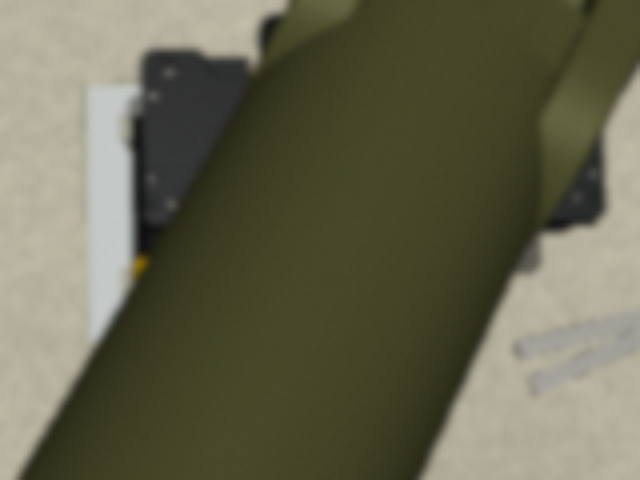

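The arm hides the barrel in the top view, and the gripper body clears the yellow one (body bottom at 96 mm, barrel top at 59 mm). Descending now.

```bash
python3 - <<'E'
from h import *
chain([(.502,-.234,.0265,-.3)])
E
python3 -m creep '[{"wx":0,"wy":0,"wz":0.3,"tx":2,"ty":1,"tz":25,"gripper":1},{"wx":0,"wy":0,"wz":0.3,"tx":2,"ty":1,"tz":50,"gripper":1},{"wx":0,"wy":0,"wz":0.3,"tx":2,"ty":1,"tz":75,"gripper":1},{"wx":0,"wy":0,"wz":0.3,"tx":2,"ty":1,"tz":92,"gripper":1},{"wx":0,"wy":0,"wz":0.3,"tx":2,"ty":1,"tz":92,"gripper":1}]'
python3 - <<'E'
from h import *
chain([(.502,-.234,.0265,-.3)])
for c in("scene",):
    p,W=cloud(c); cv2.imwrite("pics/s2.png",cv2.resize(p[180:320,200:380,::-1],None,fx=4,fy=4))
E
```

```text
(0.502, -0.234, 0.0265, -0.3) t [ 3.6  3.2 98.6] w [-0.12  0.44  0.34]
time_s: 3.75
tool_pos: [0.5032, -0.2309, 0.0356]
tool_rot: [-179.9, 0.3, -0.1]
force: [-0.5, 0.9, -0.5]
grip_width: 0.087
grasp_force: 0.0
(0.502, -0.234, 0.0265, -0.3) t [-1.2  3.1  9.1] w [-0.11  0.25  0.23]
```

View pics/s2.png

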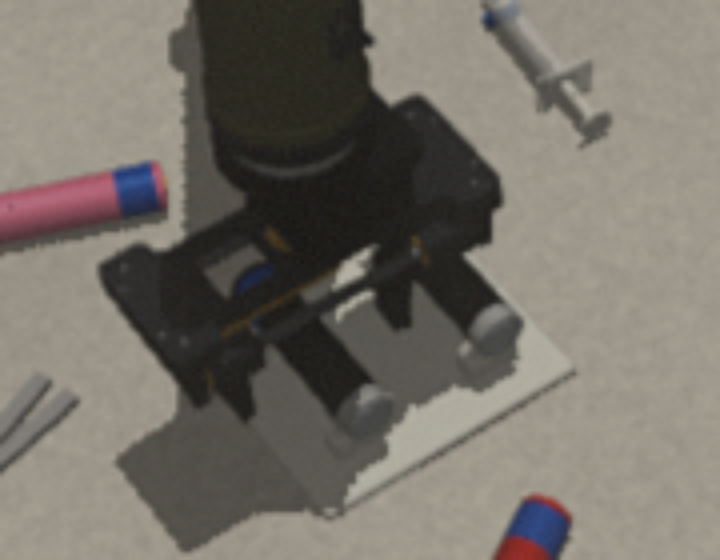

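The fingers straddle the blue barrel, and the inner finger clears the yellow one. I'll finish the descent and close.

```bash

python3 -m creep '[{"wx":0,"wy":0.2,"wz":0.2,"tx":-1,"ty":3,"tz":5,"gripper":1},{"wx":0,"wy":0.2,"wz":0.2,"tx":-1,"ty":3,"tz":9,"gripper":1},{"wx":0,"wy":0.2,"wz":0.2,"tx":-1,"ty":3,"tz":9,"gripper":0},{"wx":0,"wy":0.2,"wz":0.2,"tx":-1,"ty":3,"tz":9,"gripper":-0.3},{"wx":0,"wy":0.2,"wz":0.2,"tx":-1,"ty":3,"tz":9,"gripper":-1}]' 40
python3 -m creep '[{"wx":0,"wy":0,"wz":0,"tx":0,"ty":0,"tz":0,"gripper":-1},{"wx":0,"wy":0,"wz":0,"tx":0,"ty":0,"tz":0,"gripper":-1},{"wx":0,"wy":0,"wz":0,"tx":0,"ty":0,"tz":0,"gripper":-1},{"wx":0,"wy":0,"wz":0,"tx":0,"ty":0,"tz":0,"gripper":-1},{"wx":0,"wy":0,"wz":0,"tx":0,"ty":0,"tz":0,"gripper":-1}]'
```

```text
time_s: 4.22
tool_pos: [0.5038, -0.2363, 0.0293]
tool_rot: [180.0, -0.3, -0.4]
force: [0.9, 0.0, -0.6]
grip_width: 0.0744
grasp_force: 0.0
time_s: 4.63
tool_pos: [0.5033, -0.2362, 0.0286]
tool_rot: [-180.0, -0.2, -0.4]
force: [-0.2, -0.2, 0.4]
grip_width: 0.0419
grasp_force: 0.0
```

```bash

python3 -m creep '[{"wx":0,"wy":0,"wz":0,"tx":-0.5,"ty":-1.5,"tz":2,"gripper":-1},{"wx":0,"wy":0,"wz":0,"tx":-0.5,"ty":-1.5,"tz":2,"gripper":-1},{"wx":0,"wy":0,"wz":0,"tx":-0.5,"ty":-1.5,"tz":2,"gripper":-1},{"wx":0,"wy":0,"wz":0,"tx":-0.5,"ty":-1.5,"tz":2,"gripper":-1},{"wx":0,"wy":0,"wz":0,"tx":-0.5,"ty":-1.5,"tz":2,"gripper":-1}]' 40
```

```text
time_s: 5.05
tool_pos: [0.5027, -0.2328, 0.0261]
tool_rot: [-179.9, -0.1, -0.4]
force: [-0.2, 5.2, -1.0]
grip_width: 0.0267
grasp_force: 40.0
```

```bash

python3 -m creep '[{"wx":0,"wy":0,"wz":0,"tx":0,"ty":0,"tz":0,"gripper":-1},{"wx":0,"wy":0,"wz":0,"tx":0,"ty":0,"tz":0,"gripper":-1},{"wx":0,"wy":0,"wz":0,"tx":0,"ty":0,"tz":0,"gripper":-1}]' 40
```

```text
time_s: 5.3
tool_pos: [0.5026, -0.2328, 0.0261]
tool_rot: [-179.9, -0.1, -0.4]
force: [-0.5, 5.8, 0.0]
grip_width: 0.0271
grasp_force: 40.0
```

```bash

python3 -m creep '[{"wx":0,"wy":0,"wz":0,"tx":0,"ty":1,"tz":-8,"gripper":-1},{"wx":0,"wy":0,"wz":0,"tx":0,"ty":1,"tz":-22,"gripper":-1},{"wx":0,"wy":0,"wz":0,"tx":0,"ty":1,"tz":-45,"gripper":-1},{"wx":0,"wy":0,"wz":0,"tx":0,"ty":1,"tz":-75,"gripper":-1},{"wx":0,"wy":0,"wz":0,"tx":0,"ty":1,"tz":-105,"gripper":-1}]' 40
python3 -m creep '[{"wx":0,"wy":0,"wz":0,"tx":0,"ty":0,"tz":-30,"gripper":-1},{"wx":0,"wy":0,"wz":0,"tx":0,"ty":0,"tz":-60,"gripper":-1},{"wx":0,"wy":0,"wz":0,"tx":0,"ty":0,"tz":-70,"gripper":-1},{"wx":0,"wy":0,"wz":0,"tx":0,"ty":0,"tz":-70,"gripper":-1},{"wx":0,"wy":0,"wz":0,"tx":0,"ty":0,"tz":-70,"gripper":-1}]' 40
python3 - <<'E'
from h import *
s=get_obs();print(s["tool_rot"],s["qpos"].round(1))
# transit: keep tool away from base, end above seat
chain([(.51,-.11,.2,35),(.52,0,.2,70),(.525,.1,.2,105),(.524,.173,.18,140)])
E
```

```text
time_s: 5.72
tool_pos: [0.5013, -0.2372, 0.1325]
tool_rot: [179.9, -0.1, -0.5]
force: [1.2, -0.2, -1.6]
grip_width: 0.027
grasp_force: 40.0
time_s: 6.13
tool_pos: [0.5018, -0.2362, 0.201]
tool_rot: [180.0, -0.2, -0.5]
force: [0.1, 0.1, -2.6]
grip_width: 0.0272
grasp_force: 40.0
[179.9819422   -0.20641709  -0.46600299] [-16.9   8.5  43.5 100.2  -6.2  73.6 -62.4]
(0.51, -0.11, 0.2, 35) t [   7.1 -126.3    1. ] w [  0.08  -0.19 -35.47]
(0.52, 0, 0.2, 70) t [ 71.3 -84.4  -0. ] w [ -0.   0. -35.]
(0.525, 0.1, 0.2, 105) t [ 95.7 -29.5  -0. ] w [  0.   0. -35.]
(0.524, 0.173, 0.18, 140) t [70.8 17.9 20. ] w [ -0.   0. -35.]
```

```bash

python3 -m creep '[{"wx":0,"wy":0,"wz":-7,"tx":1,"ty":-25,"tz":0,"gripper":-1},{"wx":0,"wy":0,"wz":-14,"tx":3,"ty":-50,"tz":0,"gripper":-1},{"wx":0,"wy":0,"wz":-21,"tx":4,"ty":-75,"tz":0,"gripper":-1},{"wx":0,"wy":0,"wz":-28,"tx":6,"ty":-101,"tz":0,"gripper":-1},{"wx":0,"wy":-0.2,"wz":-35.4,"tx":7,"ty":-126,"tz":0,"gripper":-1}]' 40
python3 -m creep '[{"wx":0,"wy":0,"wz":-7,"tx":14,"ty":-17,"tz":0,"gripper":-1},{"wx":0,"wy":0,"wz":-14,"tx":28,"ty":-34,"tz":0,"gripper":-1},{"wx":0,"wy":0,"wz":-21,"tx":42,"ty":-51,"tz":0,"gripper":-1},{"wx":0,"wy":0,"wz":-28,"tx":57,"ty":-68,"tz":0,"gripper":-1},{"wx":0,"wy":0,"wz":-35,"tx":71,"ty":-84,"tz":0,"gripper":-1}]' 40
python3 -m creep '[{"wx":0,"wy":0,"wz":-7,"tx":19,"ty":-6,"tz":0,"gripper":-1},{"wx":0,"wy":0,"wz":-14,"tx":38,"ty":-12,"tz":0,"gripper":-1},{"wx":0,"wy":0,"wz":-21,"tx":57,"ty":-18,"tz":0,"gripper":-1},{"wx":0,"wy":0,"wz":-28,"tx":76,"ty":-24,"tz":0,"gripper":-1},{"wx":0,"wy":0,"wz":-35,"tx":96,"ty":-30,"tz":0,"gripper":-1}]' 40
python3 -m creep '[{"wx":0,"wy":0,"wz":-7,"tx":14,"ty":4,"tz":0,"gripper":-1},{"wx":0,"wy":0,"wz":-14,"tx":28,"ty":8,"tz":0,"gripper":-1},{"wx":0,"wy":0,"wz":-21,"tx":42,"ty":11,"tz":0,"gripper":-1},{"wx":0,"wy":0,"wz":-28,"tx":57,"ty":15,"tz":0,"gripper":-1},{"wx":0,"wy":0,"wz":-35,"tx":71,"ty":18,"tz":0,"gripper":-1}]' 40
python3 - <<'E'
from h import *
s=get_obs();print(s["tool_rot"],s["qpos"].round(1))
for c in("scene","top"):
    p,W=cloud(c); cv2.imwrite(f"pics/{c}3.png",cv2.resize(p[60:260,340:540,::-1] if c=="scene" else p[170:340,80:250,::-1],None,fx=3,fy=3))
    x,y,z=s["tool_pos"]
    m=near(W,x,y,.075,z-.005,z+.045)
    a=np.radians(s["tool_rot"][2]); D=W[m]-[x,y,z]; u=D@[np.cos(a),np.sin(a),0]; v=D@[np.sin(a),-np.cos(a),0]
    k=abs(v)<.018; print(c,k.sum(),"along",u[k].min(),u[k].max(),np.percentile(u[k],[1,99])); k&=abs(u)>.02
    Q=np.c_[u[k],v[k],D[k][:,2]]; print(pca(Q),rect(Q),Q[:,2].max())
    for q in("blue_center","blue_lens"):
        print(q,[([round(float(v),3) for v in r["point"]],round(r["confidence"],2)) for r in nets.place_of(q,c) if r["point"][2]>.03])
E
```

```text
time_s: 6.55
tool_pos: [0.5085, -0.1085, 0.1988]
tool_rot: [-179.9, 0.2, 35.1]
force: [0.6, 0.3, -1.7]
grip_width: 0.0269
grasp_force: 39.9
time_s: 6.97
tool_pos: [0.5191, 0.0008, 0.1986]
tool_rot: [-179.8, 0.2, 70.1]
force: [0.4, -0.0, -1.7]
grip_width: 0.0273
grasp_force: 39.9
time_s: 7.38
tool_pos: [0.5242, 0.1003, 0.1983]
tool_rot: [-179.7, 0.1, 105.1]
force: [0.1, 0.2, -2.7]
grip_width: 0.0273
grasp_force: 39.9
time_s: 7.8
tool_pos: [0.5237, 0.1735, 0.198]
tool_rot: [-179.7, -0.1, 140.1]
force: [-0.1, 0.7, -2.5]
grip_width: 0.0271
grasp_force: 39.9
[-1.79703570e+02 -5.46188913e-02  1.40074886e+02] [-37.4   7.4  17.7  99.7  -2.2  73.6  30.9]
scene 587 along -0.06418743169213645 0.053919940298842194 [-0.06270914  0.04916158]
(array([-0.0347,  0.0002,  0.0247]), np.float64(1.7)) (array([-5.1,  0.3]), array([ 28. , 117.9]), 89.4) 0.035091264993204
blue_center [([0.527, 0.172, 0.217], 0.84)]
blue_lens [([0.484, 0.211, 0.22], 0.97)]
top 295 along -0.05829345753198919 0.05422595715059162 [-0.05775796  0.05363132]
(array([-0.0258, -0.0057,  0.0297]), np.float64(178.9)) (array([-2. , -2.1]), array([112.5,  28.7]), 0.1) 0.03622917601289635
blue_center []
blue_lens [([0.484, 0.206, 0.217], 0.66)]
```

View pics/scene3.png

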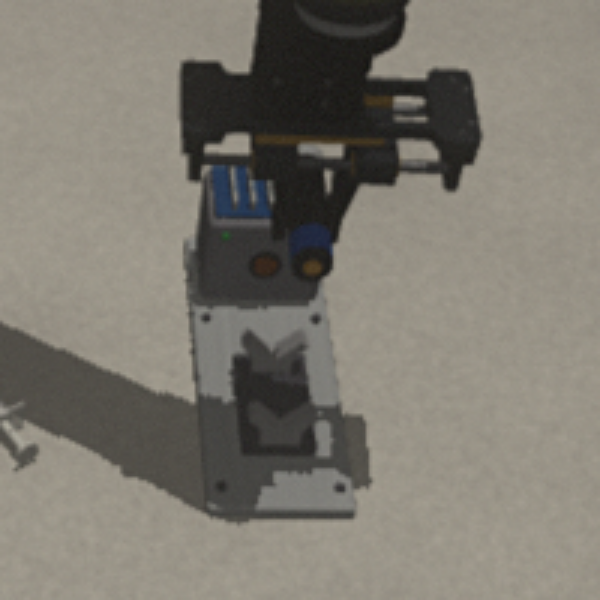

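The barrel hangs level, rear (blue band) towards the camera and lens towards the amber window at about (265,263) in the crop. Its centre sits about 2 mm behind the tool. I'll check the seat estimate by overlaying the reader model on the first pictures.

```bash
cat > ov.py <<'E'
from h import *
def overlay(sx,sy,yaw,out):
    ims=[]
    for c,(r0,c0) in(("top",(185,80)),("scene",(100,380))):
        im=cv2.imread(f"pics/{c}0.png")[r0:r0+160,c0:c0+160]; k=5 if c=="top" else 5
        im=cv2.resize(im,None,fx=k,fy=k,interpolation=cv2.INTER_CUBIC); i=optics.camera_info(c)
        f=240/np.tan(np.radians(i["fovy"]/2)); a=np.radians(yaw)
        def pr(u,v,z):
            X=np.array([sx+u*np.cos(a)-v*np.sin(a),sy+u*np.sin(a)+v*np.cos(a),z]); q=np.array(i["R"])@X+np.array(i["t"])
            return (int(((q[0]/q[2]*f+i["cx"])-c0+.5)*k),int(((q[1]/q[2]*f+i["cy"])-r0+.5)*k))
        def box(u0,u1,v0,v1,z,col): cv2.polylines(im,[np.array([pr(u0,v0,z),pr(u1,v0,z),pr(u1,v1,z),pr(u0,v1,z)])],True,col,1)
        for s in(-.038,.038): box(s-.008,s+.008,-.02,.02,.06,(0,0,255))
        box(-.105,.195,-.055,.055,.012,(0,255,0)); box(.125,.195,-.035,.035,.11,(0,255,255))
        ims.append(im[:600,100:500] if c=="top" else im[:600,50:450])
    cv2.imwrite(out,np.hstack(ims))
E
python3 -c "
from ov import *
overlay(.524,.174,142.4,'pics/ov1.png')"
```

```text
(no output)
```

View pics/ov1.png

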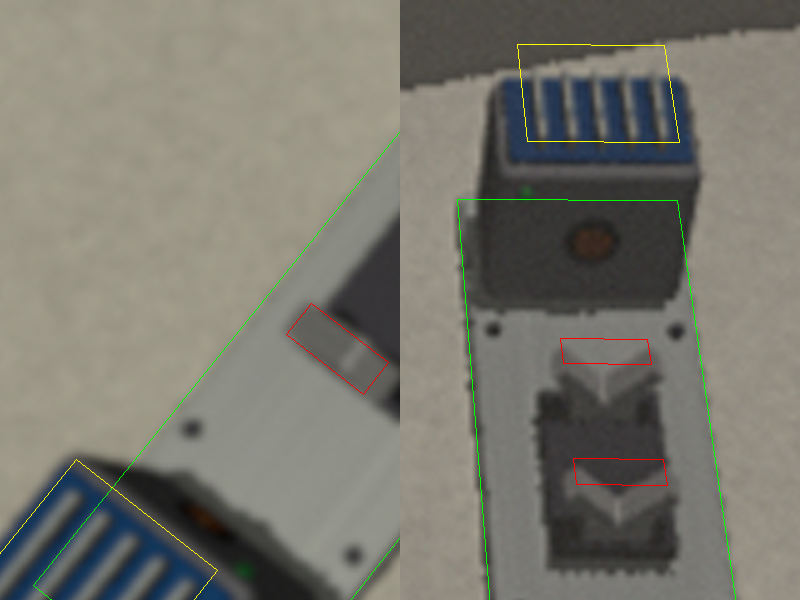

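The overlay in the top view fits the plate edges, the saddle and the head front. The scene view sits about 4 mm off along the axis, the same offset it gives for the barrel, so it cancels. Next I'll hover just above the nest.

```bash
python3 - <<'E'
from h import *
chain([(.5228,.1758,.065,142.4)])
E
```

```text
(0.5228, 0.1758, 0.065, 142.4) t [  4.5   2.3 135.2] w [-0.16  0.05 -2.91]
```

```bash

python3 -m creep '[{"wx":-0.2,"wy":0,"wz":-2,"tx":2,"ty":1,"tz":25,"gripper":-1},{"wx":-0.2,"wy":0,"wz":-2.9,"tx":4.5,"ty":2.3,"tz":55,"gripper":-1},{"wx":-0.2,"wy":0,"wz":-2.9,"tx":4.5,"ty":2.3,"tz":85,"gripper":-1},{"wx":-0.2,"wy":0,"wz":-2.9,"tx":4.5,"ty":2.3,"tz":115,"gripper":-1},{"wx":-0.2,"wy":0,"wz":-2.9,"tx":4.5,"ty":2.3,"tz":135,"gripper":-1}]' 50
python3 -m creep '[{"wx":0,"wy":0,"wz":0,"tx":0,"ty":0,"tz":0,"gripper":-1},{"wx":0,"wy":0,"wz":0,"tx":0,"ty":0,"tz":0,"gripper":-1}]' 50
python3 - <<'E'
from h import *
chain([(.5228,.1758,.046,142.4)])
ims=[]
for c in("scene","top"):
    p,W=cloud(c); ims.append(cv2.resize(p[100:200,390:490,::-1] if c=="scene" else p[200:300,120:220,::-1],None,fx=4,fy=4,interpolation=cv2.INTER_CUBIC))
cv2.imwrite("pics/hov.png",np.hstack(ims))
E
```

```text
time_s: 8.52
tool_pos: [0.5218, 0.1758, 0.0634]
tool_rot: [-180.0, -0.0, 142.4]
force: [-0.8, 0.3, -2.8]
grip_width: 0.0271
grasp_force: 50.0
time_s: 8.68
tool_pos: [0.5226, 0.1765, 0.0656]
tool_rot: [180.0, 0.0, 142.5]
force: [0.8, -0.4, -1.4]
grip_width: 0.0267
grasp_force: 50.0
(0.5228, 0.1758, 0.046, 142.4) t [-0.5 -0.4 19.6] w [0.03 0.02 0.08]
```

View pics/hov.png

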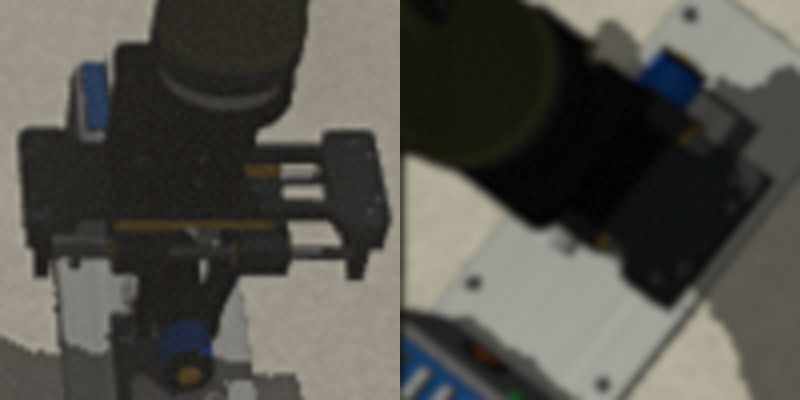

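The barrel is lined up above the nest, band end at the rear, lens towards the window. Lowering gently.

```bash

python3 -m creep '[{"wx":0,"wy":0,"wz":0,"tx":-0.5,"ty":-0.2,"tz":6,"gripper":-1},{"wx":0,"wy":0,"wz":0,"tx":-0.5,"ty":-0.2,"tz":12,"gripper":-1},{"wx":0,"wy":0,"wz":0,"tx":-0.5,"ty":-0.2,"tz":17,"gripper":-1},{"wx":0,"wy":0,"wz":0,"tx":-0.5,"ty":-0.2,"tz":20,"gripper":-1},{"wx":0,"wy":0,"wz":0,"tx":-0.5,"ty":-0.2,"tz":20,"gripper":-1}]' 55
python3 -m creep '[{"wx":0,"wy":0,"wz":0,"tx":0,"ty":0,"tz":2,"gripper":-1},{"wx":0,"wy":0,"wz":0,"tx":0,"ty":0,"tz":4,"gripper":-1},{"wx":0,"wy":0,"wz":0,"tx":0,"ty":0,"tz":5,"gripper":-1},{"wx":0,"wy":0,"wz":0,"tx":0,"ty":0,"tz":5,"gripper":-1}]' 55
```

```text
time_s: 9.2
tool_pos: [0.5229, 0.1774, 0.0455]
tool_rot: [179.9, 0.0, 142.6]
force: [-1.0, 0.5, -1.9]
grip_width: 0.0267
grasp_force: 54.9
time_s: 9.53
tool_pos: [0.5238, 0.1776, 0.042]
tool_rot: [179.8, 0.1, 142.6]
force: [-2.0, -1.4, 4.3]
grip_width: 0.0271
grasp_force: 55.0
```

```bash

python3 -m creep '[{"wx":0,"wy":0,"wz":0.2,"tx":0,"ty":-1,"tz":0,"gripper":-1},{"wx":0,"wy":0,"wz":0.2,"tx":0,"ty":-1.5,"tz":0,"gripper":-1},{"wx":0.1,"wy":0,"wz":0.2,"tx":0,"ty":-1.5,"tz":1,"gripper":-1},{"wx":0.1,"wy":0,"wz":0.2,"tx":0,"ty":-1.5,"tz":2,"gripper":-1},{"wx":0.1,"wy":0,"wz":0.2,"tx":0,"ty":-1.5,"tz":2,"gripper":-1}]' 55
python3 - <<'E'
from h import *
s=get_obs(); print(Ro.from_euler("xyz",s["tool_rot"],degrees=True).inv().apply(s["force"]).round(1),s["wrist_torque"])
chain([(.5228,.1758,.0351,142.4)])
E
```

```text
time_s: 9.95
tool_pos: [0.523, 0.1762, 0.0395]
tool_rot: [179.9, 0.1, 142.4]
force: [-1.2, -2.4, 4.8]
grip_width: 0.0268
grasp_force: 55.0
[-0.5 -2.7 -4.8] [-0.27117647  0.19284509  0.02480131]
(0.5228, 0.1758, 0.0351, 142.4) t [-0.1 -0.5  4.4] w [0.09 0.09 0.03]
```

```bash

python3 -m creep '[{"wx":0,"wy":0,"wz":0,"tx":0,"ty":-1,"tz":0,"gripper":-1},{"wx":0,"wy":0,"wz":0,"tx":0,"ty":-1.5,"tz":1,"gripper":-1},{"wx":0.1,"wy":0,"wz":0,"tx":0,"ty":-1.5,"tz":2,"gripper":-1},{"wx":0.1,"wy":0,"wz":0,"tx":0,"ty":-1.5,"tz":2,"gripper":-1},{"wx":0.1,"wy":0,"wz":0,"tx":0,"ty":-1.5,"tz":2,"gripper":-1}]' 60
python3 - <<'E'
from h import *
s=get_obs(); print(Ro.from_euler("xyz",s["tool_rot"],degrees=True).inv().apply(s["force"]).round(1),s["wrist_torque"])
E
```

```text
time_s: 10.37
tool_pos: [0.5226, 0.1757, 0.0379]
tool_rot: [179.9, 0.1, 142.4]
force: [-0.5, -0.1, 5.9]
grip_width: 0.0266
grasp_force: 60.0
[ 0.3 -0.4 -5.9] [-0.0076517  -0.00499138 -0.01681038]
```

```bash

python3 -m creep '[{"wx":0,"wy":0,"wz":0,"tx":0,"ty":0,"tz":1,"gripper":-1},{"wx":0,"wy":0,"wz":0,"tx":0,"ty":0,"tz":2,"gripper":-1},{"wx":0,"wy":0,"wz":0,"tx":0,"ty":0,"tz":3,"gripper":-1},{"wx":0,"wy":0,"wz":0,"tx":0,"ty":0,"tz":3,"gripper":-1},{"wx":0,"wy":0,"wz":0,"tx":0,"ty":0,"tz":3,"gripper":-1}]' 60
python3 -m creep '[{"wx":0,"wy":0,"wz":0,"tx":0,"ty":0,"tz":0.5,"gripper":-1},{"wx":0,"wy":0,"wz":0,"tx":0,"ty":0,"tz":1,"gripper":-1},{"wx":0,"wy":0,"wz":0,"tx":0,"ty":0,"tz":1,"gripper":-1},{"wx":0,"wy":0,"wz":0,"tx":0,"ty":0,"tz":1,"gripper":-1},{"wx":0,"wy":0,"wz":0,"tx":0,"ty":0,"tz":1,"gripper":-1}]' 60
```

```text
time_s: 10.78
tool_pos: [0.5226, 0.1757, 0.0351]
tool_rot: [179.9, 0.1, 142.4]
force: [-0.9, -0.6, 8.0]
grip_width: 0.0266
grasp_force: 60.0
time_s: 11.2
tool_pos: [0.5227, 0.1757, 0.035]
tool_rot: [179.9, 0.1, 142.4]
force: [-2.0, -1.1, 13.0]
grip_width: 0.0264
grasp_force: 60.0
```

```bash

python3 -m creep '[{"wx":0,"wy":0,"wz":0,"tx":0,"ty":-0.4,"tz":0.5,"gripper":-1},{"wx":0,"wy":0,"wz":0,"tx":0,"ty":-0.4,"tz":1,"gripper":-1},{"wx":0,"wy":0,"wz":0,"tx":0,"ty":-0.4,"tz":1,"gripper":-1},{"wx":0,"wy":0,"wz":0,"tx":0,"ty":-0.4,"tz":1,"gripper":-1}]' 60
python3 - <<'E'
from h import *
s=get_obs(); print(Ro.from_euler("xyz",s["tool_rot"],degrees=True).inv().apply(s["force"]).round(1),s["wrist_torque"])
sx,sy,a=.524,.174,np.radians(142.4); ims=[]
for c,(r0,c0) in(("top",(200,140)),("scene",(120,400))):
    p,W=cloud(c); k=6; i=optics.camera_info(c); f=240/np.tan(np.radians(i["fovy"]/2))
    im=cv2.resize(p[r0:r0+66,c0:c0+66,::-1],None,fx=k,fy=k,interpolation=cv2.INTER_CUBIC)
    def pr(u,v,z):
        X=np.array([sx+u*np.cos(a)-v*np.sin(a),sy+u*np.sin(a)+v*np.cos(a),z]); q=np.array(i["R"])@X+np.array(i["t"])
        return (int(((q[0]/q[2]*f+i["cx"])-c0+.5)*k),int(((q[1]/q[2]*f+i["cy"])-r0+.5)*k))
    for u in(-.055,.055):
        cv2.polylines(im,[np.array([pr(u,.014*np.cos(t),.054+.014*np.sin(t)) for t in np.linspace(0,6.28,30)])],True,(0,255,255),1)
    for u in(-.046,-.03,.03,.046): cv2.line(im,pr(u,-.02,.054),pr(u,.02,.054),(0,0,255),1)
    ims.append(im)
cv2.imwrite("pics/fin.png",np.hstack(ims))
for c in("scene","top"):
  for q in("blue_center","blue_lens","seat","reader"): print(c,q,[([round(float(v),3) for v in r["point"]],round(r["confidence"],2)) for r in nets.place_of(q,c) if np.hypot(r["point"][0]-.524,r["point"][1]-.174)<.1])
E
```

```text
time_s: 11.53
tool_pos: [0.5227, 0.1757, 0.0349]
tool_rot: [179.9, 0.1, 142.4]
force: [-4.5, -1.5, 17.5]
grip_width: 0.0268
grasp_force: 60.0
[  2.6  -3.9 -17.5] [-0.28993827  1.05661911 -0.052316  ]
scene blue_center [([0.526, 0.176, 0.055], 0.98)]
scene blue_lens [([0.48, 0.207, 0.054], 0.87)]
scene seat [([0.52, 0.176, 0.059], 0.86)]
scene reader []
top blue_center []
top blue_lens [([0.481, 0.208, 0.054], 0.72)]
top seat []
top reader []
```

View pics/fin.png

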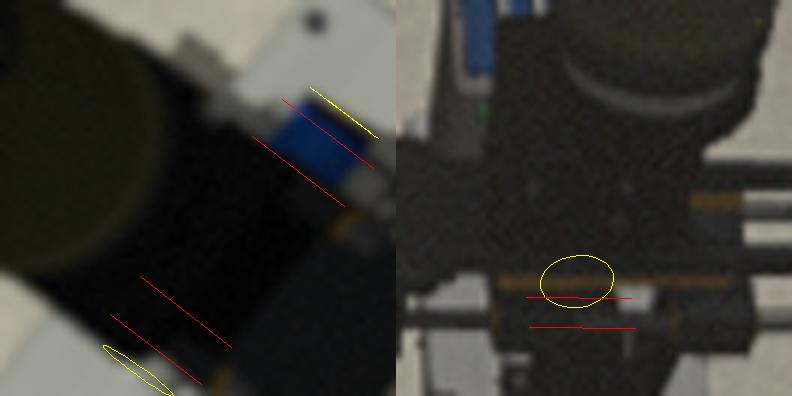

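```bash

python3 -m creep '[{"wx":0,"wy":0,"wz":0,"tx":0.4,"ty":-0.4,"tz":0,"gripper":-1},{"wx":0,"wy":0,"wz":0,"tx":0.4,"ty":-0.8,"tz":0,"gripper":-1},{"wx":0,"wy":0,"wz":0,"tx":0.4,"ty":-0.8,"tz":0,"gripper":-1},{"wx":0,"wy":0,"wz":0,"tx":0.4,"ty":-0.8,"tz":0,"gripper":-1},{"wx":0,"wy":0,"wz":0,"tx":0.4,"ty":-0.8,"tz":0,"gripper":-1}]' 60
python3 - <<'E'
from h import *
s=get_obs(); print(Ro.from_euler("xyz",s["tool_rot"],degrees=True).inv().apply(s["force"]).round(1),s["wrist_torque"])
E
```

```text
time_s: 12.45
tool_pos: [0.5227, 0.1757, 0.0349]
tool_rot: [179.8, 0.1, 142.4]
force: [-2.4, -0.7, 16.1]
grip_width: 0.0266
grasp_force: 60.0
[  1.4  -1.9 -16.1] [-0.14431541  0.59204073 -0.01226917]
```

```bash

python3 -m creep '[{"wx":0,"wy":0,"wz":0,"tx":0.2,"ty":-0.4,"tz":0.2,"gripper":-1},{"wx":0,"wy":0,"wz":0,"tx":0.2,"ty":-0.4,"tz":0.2,"gripper":-1},{"wx":0,"wy":0,"wz":0,"tx":0.2,"ty":-0.4,"tz":0.2,"gripper":-1},{"wx":0,"wy":0,"wz":0,"tx":0.2,"ty":-0.4,"tz":0.2,"gripper":-1},{"wx":0,"wy":0,"wz":0,"tx":0.2,"ty":-0.4,"tz":0.2,"gripper":-1}]' 60
python3 -m creep '[{"wx":0,"wy":0,"wz":0,"tx":0,"ty":0,"tz":0,"gripper":-1},{"wx":0,"wy":0,"wz":0,"tx":0,"ty":0,"tz":0,"gripper":-1},{"wx":0,"wy":0,"wz":0,"tx":0,"ty":0,"tz":0,"gripper":-1},{"wx":0,"wy":0,"wz":0,"tx":0,"ty":0,"tz":0,"gripper":-1},{"wx":0,"wy":0,"wz":0,"tx":0,"ty":0,"tz":0,"gripper":-1}]' 60
python3 - <<'E'
from h import *
print([r["point"] for r in nets.place_of("yellow_center","top")] if optics.read_camera("top") else 0)
s=get_obs(); print(s["force"])
E
```

```text
time_s: 12.87
tool_pos: [0.5227, 0.1757, 0.0349]
tool_rot: [179.7, 0.2, 142.4]
force: [-1.9, 0.3, 16.3]
grip_width: 0.0266
grasp_force: 60.0
time_s: 13.28
tool_pos: [0.5227, 0.1757, 0.0349]
tool_rot: [179.7, 0.2, 142.4]
force: [-2.1, -0.5, 15.6]
grip_width: 0.0264
grasp_force: 60.0
[[0.4966, -0.1491, 0.045], [0.7296, -0.0174, -0.0012]]
[-1.40936836 -0.08979077 16.37680988]
```

The hold is steady: about 16 N down on the stop, little side load, and the yellow barrel still in its place. Handing in.

```bash
python3 -c "
from cell import env; print(env.sign_off())"
```

```text
the job is handed in; nothing more can be done
None
```

I laid the blue-banded barrel in the V-nest with its lens towards the amber window, centred to about 2 mm by camera, and handed in with the gripper still pressing it on the stop at about 16 N; the yellow barrel is still in the cradle, and the verdict was not shown.

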